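# Shim the rocking stirrer

## Task

The stirrer rocks because its near-left foot (as seen from the robot) hangs clear of the bench. With the fingertips push the metal wedge, thin end first, under that foot until it is snug and carries the foot, without jacking the stirrer up or shoving it along; then press down on the casing's near-left corner to check that it no longer rocks, and let go. Push and press only: lift nothing, and leave the bottles, beaker and box alone.

Things in the scene. Friction and masses are not known exactly. Their poses are not given: they have to be found in the camera images.
- stirrer: white laboratory stirrer, about 3 kg, loose. Casing 180 (x) by 160 (y) mm, underside 26, top 78 mm above the bench; round plate (radius 64, 7 mm high) on top. Domed feet (radius 10 mm) at x +-70, y +-95 mm under steel lugs (34 mm along x, reaching to y +-109, 30 to 50 mm high). Origin: on the bench below its centre; x away from the robot at yaw 0, y left, z up. Over 10 N sideways may slide it
- foot: the bad foot, at x -70, y +95 mm of the stirrer (near left): domed grey end of radius 10 mm on a firm screw. Origin: its lowest point, which hangs 5 to 9 mm above the bench (differs from start to start); same axes as the stirrer
- corner (a point): the spot to press: flat top of the stirrer's casing, 78 mm above the bench, 20 mm in from both edges of its near-left corner; same axes as the stirrer. Unshimmed, 2 to 4 N here tip the stirrer until the bad foot is down; a press of 6 to 12 N is a fair test
- wedge: bare metal wedge, 120 mm long (x), 44 mm wide (y), 0.1 kg, lying left of the bad foot, thin end roughly towards it. Top slopes evenly from 20 mm high at the thick end (x -60) to 2 mm at the thin end (x +60). Origin: centre of its underside. Slides with under 1.5 N until it meets the foot, then the push rises steeply: 4 to 5 N is snug, over 12 N jacks the stirrer up or slides it. It does not slip back
- wedge_tip (a point): middle of the wedge's thin end, on the bench; axes of the wedge
- wedge_heel (a point): middle of the wedge's upright thick end face, 10 mm above the bench; axes of the wedge
- amber: bystander: brown jar with black cap, 48 mm across, about 62 mm high; origin at its underside
- clear: bystander: clear bottle with white cap, 60 mm across, about 140 mm high; origin at its underside
- beaker: bystander: glass beaker, 64 mm across, 80 mm high; origin at its underside
- tipbox: bystander: green closed box, 80 by 120 by 50 mm; origin at its underside
Mind the look-alikes: they are no part of the job. Several things look just like the wedge: the one meant starts farthest to the robot's right.

How it is judged:
By the outcome, as a careful person would: the job done as asked, in the order asked, and still so for the second after the job is handed in, with the robot touching nothing.
It also fails if it takes over 51 s, if anything falls off the work surface, if the arm or the gripper's body presses on something with over 40 N, if the wrist force passes 120 N, or if a joint passes its speed limit or range.

## Robot

A 6-joint arm with a two-finger parallel gripper is mounted at the origin on the work surface. World frame = base frame: x ahead of the robot, y to its left, z up, the work surface at z = 0. Lengths are in mm, angles in degrees, forces in N, time in s.
With the tool pointing down it reaches from about 300 to 850 mm from the base axis. Payload 4.2 kg.
Tool frame: the origin (TCP) lies midway between the tips of the shut fingers; the grasp point (between the pads) lies 19 mm behind it; z points along the fingers, y is the direction in which the jaws open and shut (so a half turn about z gives the same grasp; the last joint's range is limited). The gripper opens to 91 mm and grips with 3 to 60 N. Pads are 32 mm wide; open, the fingers measure 118 mm over their backs; the gripper's body (76 mm by 178 mm) begins 60 mm behind the grasp point.
Start: joints at [-71.161, 18.312, 89.639, -0, 72.044, -1.146], TCP at [196.522, -540.391, 213.976] pointing down, gripper open.
Joint ranges: [-177.97, 177.97], [-48.28, 115.42], [12.27, 149.76], [-77.06, 257.06], [2.81, 150.46], [-146.56, 146.56]. Speed limits (degrees/s): [147.25, 147.25, 180, 180, 180, 180].

## Interface

Orientations are given as [roll, pitch, yaw] about the fixed x, y, z axes, in that order (R = Rz(yaw) Ry(pitch) Rx(roll)).
In Python, from workcell import env gives the robot as it stands.
- The arm moves only by the shell command python3 -m jog 'ROWS' [FORCE]. ROWS is JSON, a list of rows, each an object of numbers: "dx", "dy", "dz": the shift along the world's x, y, z in m; "wx", "wy", "wz": the turn, a rotation vector about the world's x, y, z in rad; "grip": the gripper's target within -1 to 1 (shut at 1, half-way at 0, fully open at -1). In form: [{"dx": .., "dy": .., "dz": .., "wx": .., "wy": .., "wz": .., "grip": ..}, ...]. A call has 1 to 10 rows; each row shifts and turns the commanded pose from where the row before left it; what a row does not reach is not made up. A row lasts 1/10 s, in which the tool goes at most 50 mm and 8.59 degrees, less where a joint would pass 70% of its speed; a pose out of reach is approached as far as the arm can. A call with a gripper value outside its range is refused whole. The fingers move at their own pace and stop on an object; FORCE is the grip in N (left out, the last holds). Time passes only in rows, so rows that do not move let the fingers close. It gives the time, the measured TCP pose, the force and the opening at its end, in the units of the state.
- env.state(): the state, without advancing time (a new reading comes with each control period).
- env.grab_frame(name): name is "scene" or "top" or "wrist"; returns the picture (480x640x3 uint8, red, green, blue); there is no depth.
- env.get_calibration(name): a dict with "fx", "fy", "cx", "cy" (pixels), "R" (3x3) and "t" (3): a world point X has camera coordinates R X + t. Camera axes: x right, y down, z forward; pixel columns grow to the right and rows downward; lengths in mm; the calibration is good to about 2 mm. A picture is of the moment at which its call begins: read the wrist's pose just before it. get_calibration takes no time and is no camera call; for the wrist camera it gives the pose at the moment of the call.
- env.job_done(): hands the job in, once; it reports no verdict.
The state is a dict: "time_s": time; "qpos": joint angles; "qvel": joint speeds; "effort": joint torques, N m; "ee_pos": TCP position; "ee_rot": TCP orientation; "force": force on the tool from outside, world axes, zero at the start; "torque": the same for the moment, N m; "gripper_width": finger opening in mm.
Only numpy, scipy, OpenCV 4.12 (cv2) and the standard library are available. Lean on these libraries where they do the work, as an engineer would, in place of code of your own. Each camera call takes 0.05 s, during which the arm holds its last target. There are 200 camera calls.

## Working session

There is one attempt and no reset: what is moved stays moved. The work goes in short steps, Python scripts to look and compute and a shell command to move; the robot and the scene stay as the last step left them, time stands still between calls to the robot, and variables do not carry over. Pictures are saved under pics/ and viewed, about 8 in all and at most 12, crops included, and the job is handed in when it is done.

```bash
mkdir -p pics
cat > h.py <<'E'
import numpy as np, cv2
from workcell import env
def snap(cam,name):
    c=env.get_calibration(cam); im=env.grab_frame(cam)
    cv2.imwrite(f'pics/{name}.png',im[:,:,::-1]); 
    np.savez(f'pics/{name}.npz',**{k:np.array(v) for k,v in c.items()}); return im,c
def cal(name): return dict(np.load(f'pics/{name}.npz'))
def ray(c,u,v,z):
    R=np.array(c['R']);t=np.array(c['t'])
    d=R.T@np.array([(u-c['cx'])/c['fx'],(v-c['cy'])/c['fy'],1]);o=-R.T@t
    return o+d*(z-o[2])/d[2]
def proj(c,X):
    p=np.array(c['R'])@np.array(X,float)+np.array(c['t']);return (c['fx']*p[0]/p[2]+c['cx'],c['fy']*p[1]/p[2]+c['cy'])
E
python3 - <<'E'
from h import *
for n in('top','scene'):snap(n,n+'0')
s=env.state();print(s)
E
```

```text
{'time_s': 0.1, 'qpos': array([-7.11597749e+01,  1.83492446e+01,  8.96973079e+01, -2.15927897e-03,
        7.20438314e+01, -1.14627235e+00]), 'qvel': array([-0.12057448, -0.12067489, -0.25510619, -0.01213682,  0.11137497,
       -0.01885461]), 'effort': array([-3.52372754e-04, -4.13334846e+01, -2.32512277e+01,  7.28293718e-02,
        4.22196777e-02, -5.95623442e-05]), 'ee_pos': array([ 196.38074461, -539.9657031 ,  213.20593823]), 'ee_rot': array([-1.79909593e+02,  2.44523315e-04,  1.99871649e+01]), 'force': array([0.38415391, 0.4157903 , 0.46283633]), 'torque': array([ 0.04641425,  0.00568707, -0.00062889]), 'gripper_width': 91.51203000755416}
```

View pics/top0.png

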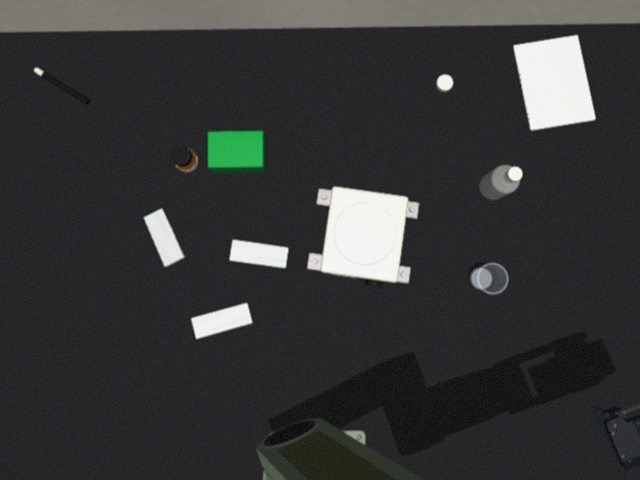

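View pics/scene0.png

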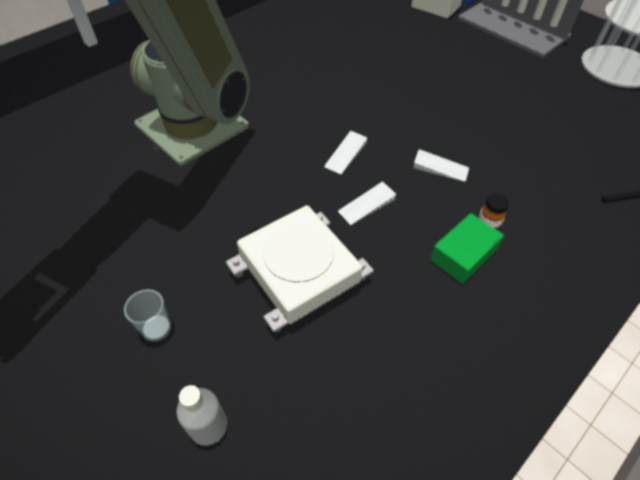

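The top view shows the stirrer at about (365,233), with its bad near-left lug at (315,261). The right-most wedge-like piece is at (259,253), in front of that lug. Next I'll fit both outlines.

Run:
```python
from h import *
im=cv2.imread('pics/top0.png');c=cal('top0')
g=cv2.cvtColor(im,cv2.COLOR_BGR2GRAY)
def blob(th,x0,y0,x1,y1):
    m=np.zeros_like(g);m[y0:y1,x0:x1]=(g[y0:y1,x0:x1]>th)*255
    cs,_=cv2.findContours(m,0,2);k=max(cs,key=cv2.contourArea);return cv2.minAreaRect(k)
for n,r,z in(('wedge',blob(120,215,230,300,275),11),('casing',blob(215,318,180,412,290),78)):
    P=np.array([ray(c,u,v,z)[:2] for u,v in cv2.boxPoints(r)]);e=np.diff(P,axis=0)
    print(n,cv2.boxPoints(r).round(1).tolist(),P.round(1).tolist(),P.mean(0).round(1),np.linalg.norm(e,axis=1).round(1),np.degrees(np.arctan2(e[:,1],e[:,0])).round(1))
for u,v in((324,197),(412,210),(404,274),(315,261)):print(ray(c,u,v,50).round(1))
# base & camera
print(-np.array(c['R']).T@c['t'])
b=cv2.resize(im[170:300,210:430],None,fx=3.6,fy=3.6,interpolation=cv2.INTER_CUBIC)
cv2.imwrite('pics/crop0.png',b)
```

```text
wedge [[228.5, 260.0], [231.6999969482422, 238.6999969482422], [288.5, 247.10000610351562], [285.29998779296875, 268.5]] [[466.9, 184.5], [513.5, 177.4], [492.7, 53.5], [446.2, 61.0]] [479.8 119.1] [ 47.1 125.6  47.1] [ -8.6 -99.5 170.9]
casing [[320.6000061035156, 270.5], [332.6000061035156, 186.8000030517578], [407.8999938964844, 197.60000610351562], [396.0, 281.29998779296875]] [[439.3, -16.4], [612.0, -44.1], [586.8, -199.6], [414.5, -169.9]] [ 513.2 -107.5] [174.9 157.6 174.8] [ -9.1 -99.2 170.2]
[595.5 -25.9  50. ]
[ 564.4 -212.2   50. ]
[ 429.3 -191.1   50. ]
[460.   -4.6  50. ]
[ 421.6651581   -26.59810448 1115.27683721]
```

View pics/crop0.png

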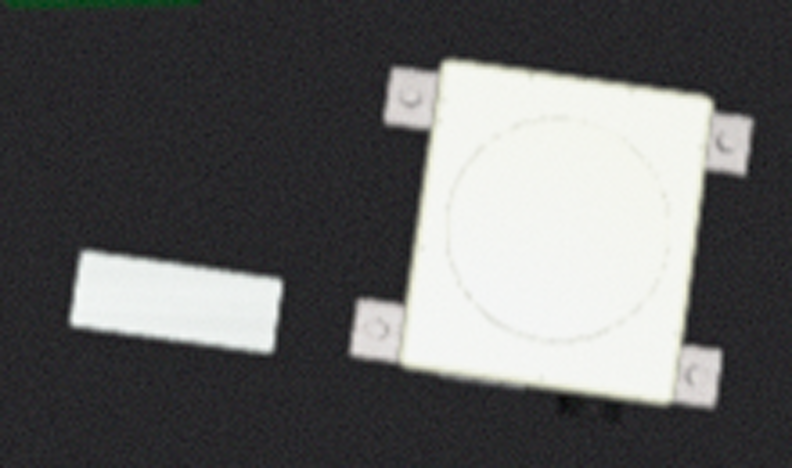

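Run:
```python
from h import *
c=cal('top0')
def w(u,v,z): return ray(c,210+(u+.5)/3.6-.5,170+(v+.5)/3.6-.5,z)[:2]
a=[w(81,250,20),w(282,280,2),w(273,353,2),w(71,326,20)]
print('wedge',np.round(a,1).tolist())
h=(a[0]+a[3])/2;t=(a[1]+a[2])/2;d=t-h;print('heel',h,'tip',t,np.linalg.norm(d),np.degrees(np.arctan2(d[1],d[0])))
M=[[90,80],[90,-80],[-90,-80],[-90,80],[70,95],[70,-95],[-70,-95],[-70,95]]
W=[w(445,60,78),w(711,96,78),w(672,402,78),w(403,367,78),w(410,97,52),w(729,142,52),w(698,375,52),w(376,328,52)]
M=np.array(M,float);W=np.array(W);m0,w0=M.mean(0),W.mean(0)
U,S,V=np.linalg.svd((M-m0).T@(W-w0));R=(U@V).T
o=w0-R@m0;print('stirrer',o,np.degrees(np.arctan2(R[1,0],R[0,0])));print((W-(M@R.T+o)).round(1).tolist())
print('foot',R@[-70,95]+o,'corner',R@[-70,60]+o)
s=env.state();print(s['ee_pos'],s['ee_rot'],s['time_s'])
```

```text
wedge [[511.8, 174.7], [492.7, 55.4], [448.2, 61.4], [466.2, 180.9]]
heel [488.96835224 177.81793996] tip [470.43357207  58.40316185] 120.84464119521158 -98.82267568238406
stirrer [ 513.30028268 -107.75566585] -8.998118618715411
[[-1.7, -2.7], [-0.2, 2.7], [2.6, 2.1], [0.2, -3.6], [-1.2, -0.0], [-1.5, 0.4], [0.4, 0.8], [1.4, 0.3]]
foot [459.01993243  -2.97664325] corner [453.54586128 -37.54591494]
[ 196.38074461 -539.9657031   213.20593823] [-1.79909593e+02  2.44523315e-04  1.99871649e+01] 0.1
```

```bash
python3 -m jog '[{"dx":0.018,"dy":0.045,"wz":0.06,"grip":1},{"dx":0.018,"dy":0.045,"wz":0.06,"grip":1},{"dx":0.018,"dy":0.045,"wz":0.06,"grip":1},{"dx":0.018,"dy":0.045,"wz":0.06,"grip":1},{"dx":0.018,"dy":0.045,"wz":0.06,"grip":1},{"dx":0.018,"dy":0.045,"wz":0.06,"grip":1},{"dx":0.018,"dy":0.045,"wz":0.06,"grip":1},{"dx":0.018,"dy":0.045,"wz":0.06,"grip":1},{"dx":0.018,"dy":0.045,"wz":0.06,"grip":1},{"dx":0.018,"dy":0.045,"wz":0.06,"grip":1}]' 40
```

```text
invalid input
```

```bash
python3 -m jog '[{"dx":0.015,"dy":0.04,"wz":0.06,"grip":1},{"dx":0.015,"dy":0.04,"wz":0.06,"grip":1},{"dx":0.015,"dy":0.04,"wz":0.06,"grip":1},{"dx":0.015,"dy":0.04,"wz":0.06,"grip":1},{"dx":0.015,"dy":0.04,"wz":0.06,"grip":1},{"dx":0.015,"dy":0.04,"wz":0.06,"grip":1},{"dx":0.015,"dy":0.04,"wz":0.06,"grip":1},{"dx":0.015,"dy":0.03,"wz":0.05,"grip":1},{"grip":1},{"grip":1}]'
```

```text
invalid input
```

```bash
python3 -m jog '[{"dx":0.018,"dy":0.045,"dz":0,"wx":0,"wy":0,"wz":0.06,"grip":1},{"dx":0.018,"dy":0.045,"dz":0,"wx":0,"wy":0,"wz":0.06,"grip":1},{"dx":0.018,"dy":0.045,"dz":0,"wx":0,"wy":0,"wz":0.06,"grip":1},{"dx":0.018,"dy":0.045,"dz":0,"wx":0,"wy":0,"wz":0.06,"grip":1},{"dx":0.018,"dy":0.045,"dz":0,"wx":0,"wy":0,"wz":0.06,"grip":1},{"dx":0.018,"dy":0.045,"dz":0,"wx":0,"wy":0,"wz":0.06,"grip":1},{"dx":0.018,"dy":0.045,"dz":0,"wx":0,"wy":0,"wz":0.06,"grip":1},{"dx":0.018,"dy":0.045,"dz":0,"wx":0,"wy":0,"wz":0.06,"grip":1},{"dx":0.018,"dy":0.045,"dz":0,"wx":0,"wy":0,"wz":0.06,"grip":1},{"dx":0.018,"dy":0.045,"dz":0,"wx":0,"wy":0,"wz":0.06,"grip":1}]' 40
```

```text
time_s: 1.1
ee_pos: [376.6, -88.5, 213.9]
ee_rot: [180.0, -0.0, 54.5]
force: [0.7, -0.9, -0.6]
gripper_width: 14.3
```

```bash
python3 -m jog '[{"dx":0.015,"dy":0.04,"dz":0,"wx":0,"wy":0,"wz":0.058,"grip":1},{"dx":0.015,"dy":0.04,"dz":0,"wx":0,"wy":0,"wz":0.058,"grip":1},{"dx":0.015,"dy":0.04,"dz":0,"wx":0,"wy":0,"wz":0.058,"grip":1},{"dx":0.015,"dy":0.04,"dz":0,"wx":0,"wy":0,"wz":0.058,"grip":1},{"dx":0.015,"dy":0.04,"dz":0,"wx":0,"wy":0,"wz":0.058,"grip":1},{"dx":0.015,"dy":0.04,"dz":0,"wx":0,"wy":0,"wz":0.058,"grip":1},{"dx":0.015,"dy":0.04,"dz":0,"wx":0,"wy":0,"wz":0.058,"grip":1},{"dx":0.013,"dy":0.038,"dz":0,"wx":0,"wy":0,"wz":0.058,"grip":1},{"dx":0,"dy":0,"dz":0,"wx":0,"wy":0,"wz":0,"grip":1},{"dx":0,"dy":0,"dz":0,"wx":0,"wy":0,"wz":0,"grip":1}]' && python3 -c "
from h import *
im,c=snap('wrist','wrist1')
print(env.state()['ee_pos'],env.state()['ee_rot'])
for n,p in dict(tip=[470.4,58.4,2],heel=[489,177.8,20],foot=[459,-3,52]).items(): print(n,proj(c,p))
"
```

```text
time_s: 2.1
ee_pos: [494.0, 227.8, 213.1]
ee_rot: [-179.9, 0.1, 81.0]
force: [0.0, 0.5, 0.2]
gripper_width: 0.2
[493.8461614  226.98508601 213.36232273] [-1.79922413e+02  9.00312548e-02  8.09463452e+01]
tip (np.float64(315.33749381289545), np.float64(347.6758006515296))
heel (np.float64(315.2963210341188), np.float64(261.97086709287163))
foot (np.float64(314.025324001176), np.float64(418.58112428942053))
```

View pics/wrist1.png

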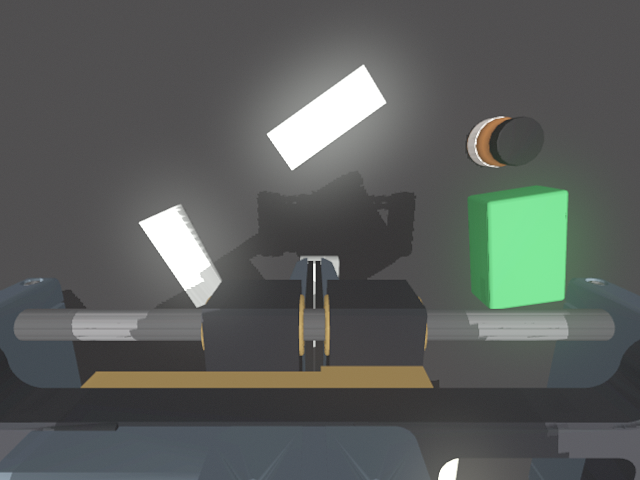

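The wrist view looks away from the stirrer. The wedge heel's top edge shows behind the fingers at about (300–339, 257), and I'll convert that to a position.

Run:
```python
from h import *
c=cal('wrist1')
a,b=ray(c,300.5,257,20),ray(c,339.5,257,20);print(a,b,(a+b)/2,np.linalg.norm(a-b))
im=cv2.imread('pics/wrist1.png')[235:290,280:360];cv2.imwrite('pics/c1.png',cv2.resize(im,None,fx=8,fy=8,interpolation=2))
```

```text
[473.50521281 186.20036992  20.        ] [516.7473119  179.37056411  20.        ] [495.12626235 182.78546701  20.        ] 43.77813816445793
```

View pics/c1.png

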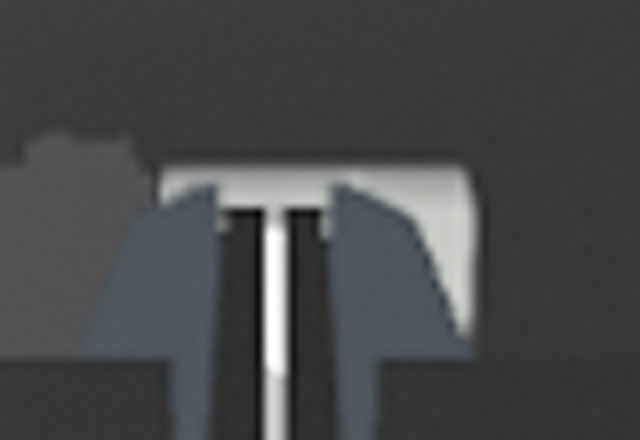

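```bash
python3 -m jog '[{"dx":0.004,"dy":0,"dz":-0.045,"wx":0,"wy":0,"wz":0,"grip":1},{"dx":0,"dy":0,"dz":-0.045,"wx":0,"wy":0,"wz":0,"grip":1},{"dx":0,"dy":0,"dz":-0.045,"wx":0,"wy":0,"wz":0,"grip":1},{"dx":0,"dy":0,"dz":-0.04,"wx":0,"wy":0,"wz":0,"grip":1},{"dx":0,"dy":0,"dz":-0.02,"wx":0,"wy":0,"wz":0,"grip":1},{"dx":0,"dy":0,"dz":-0.008,"wx":0,"wy":0,"wz":0,"grip":1},{"dx":0,"dy":0,"dz":0,"wx":0,"wy":0,"wz":0,"grip":1},{"dx":0,"dy":0,"dz":0,"wx":0,"wy":0,"wz":0,"grip":1}]' && python3 -c "
from h import *
im,c=snap('top','top2')
c2=cal('wrist1');print(proj(c2,[493.9,227.5,213.2]))
im,c=snap('scene','scene2')
cv2.imwrite('pics/s2.png',cv2.resize(im[100:300,200:460,::-1],None,fx=3,fy=3,interpolation=2))
im=cv2.imread('pics/top2.png');cv2.imwrite('pics/t2.png',cv2.resize(im[170:320,170:430],None,fx=3,fy=3,interpolation=2))
"
```

```text
time_s: 2.95
ee_pos: [499.5, 227.4, 12.3]
ee_rot: [179.9, -0.1, 80.9]
force: [0.3, 0.3, 0.4]
gripper_width: 0.3
(np.float64(311.4498748196186), np.float64(289.48053428094966))
```

View pics/s2.png

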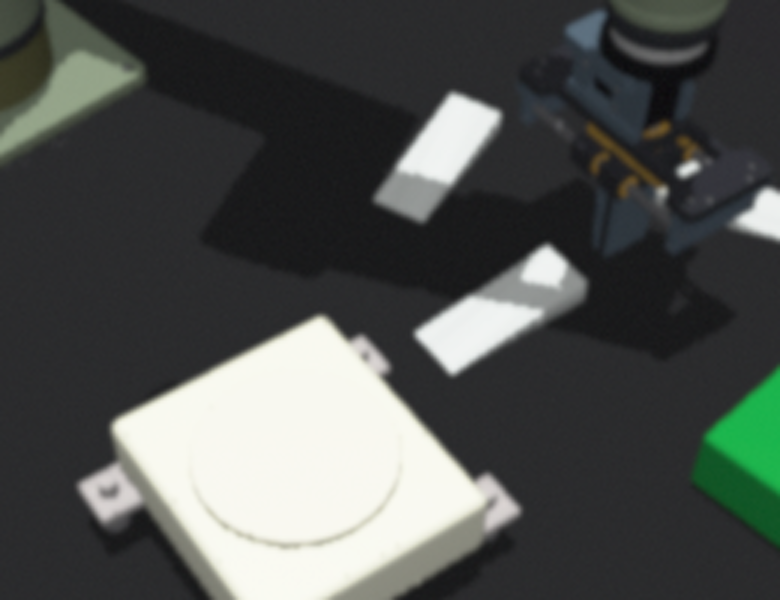

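The wedge's thin end does face the foot: in this crop the tip is at (435,355), the lug is at (370,355) and the fingers are behind the heel. Now I'll push along (-0.155, -0.988).

```bash
python3 -m jog '[{"dx":-0.0019,"dy":-0.012,"dz":-0.002,"wx":0,"wy":0,"wz":0,"grip":1},{"dx":-0.0012,"dy":-0.008,"dz":0,"wx":0,"wy":0,"wz":0,"grip":1},{"dx":-0.0008,"dy":-0.005,"dz":0,"wx":0,"wy":0,"wz":0,"grip":1},{"dx":-0.0008,"dy":-0.005,"dz":0,"wx":0,"wy":0,"wz":0,"grip":1},{"dx":-0.0008,"dy":-0.005,"dz":0,"wx":0,"wy":0,"wz":0,"grip":1},{"dx":-0.0008,"dy":-0.005,"dz":0,"wx":0,"wy":0,"wz":0,"grip":1},{"dx":-0.0008,"dy":-0.005,"dz":0,"wx":0,"wy":0,"wz":0,"grip":1},{"dx":-0.0008,"dy":-0.005,"dz":0,"wx":0,"wy":0,"wz":0,"grip":1},{"dx":-0.0008,"dy":-0.005,"dz":0,"wx":0,"wy":0,"wz":0,"grip":1},{"dx":-0.0008,"dy":-0.005,"dz":0,"wx":0,"wy":0,"wz":0,"grip":1}]'
python3 -m jog '[{"dx":-0.0008,"dy":-0.005,"dz":0,"wx":0,"wy":0,"wz":0,"grip":1},{"dx":-0.0008,"dy":-0.005,"dz":0,"wx":0,"wy":0,"wz":0,"grip":1},{"dx":-0.0008,"dy":-0.005,"dz":0,"wx":0,"wy":0,"wz":0,"grip":1},{"dx":-0.0008,"dy":-0.005,"dz":0,"wx":0,"wy":0,"wz":0,"grip":1},{"dx":-0.0008,"dy":-0.005,"dz":0,"wx":0,"wy":0,"wz":0,"grip":1}]'
python3 -c "
from h import *
im,c=snap('top','top3')
cv2.imwrite('pics/t3.png',cv2.resize(im[170:320,170:430,::-1],None,fx=3,fy=3,interpolation=2))
im,c=snap('scene','scene3')
cv2.imwrite('pics/s3.png',cv2.resize(im[120:300,220:460,::-1],None,fx=3.3,fy=3.3,interpolation=2))"
```

```text
time_s: 4.05
ee_pos: [489.0, 167.3, 9.0]
ee_rot: [180.0, -0.0, 81.0]
force: [0.8, 0.8, 0.9]
gripper_width: 0.6
time_s: 4.55
ee_pos: [485.0, 142.2, 9.0]
ee_rot: [180.0, -0.0, 80.9]
force: [0.6, 1.5, 0.9]
gripper_width: -0.1
```

View pics/t3.png

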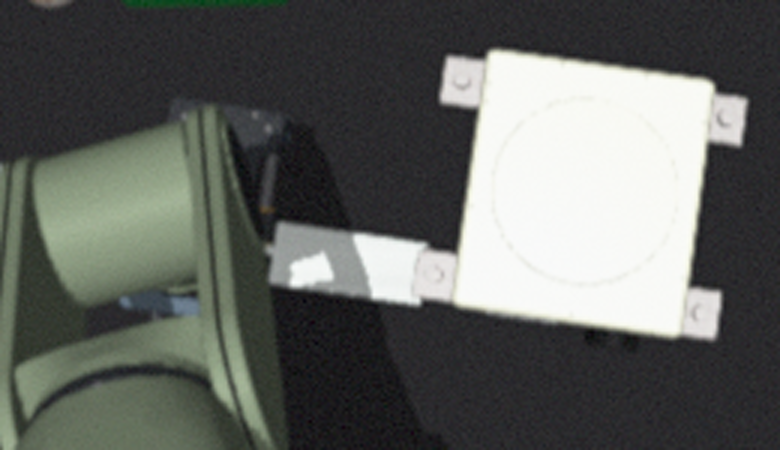

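The wedge is straight and its tip is just under the lug's outer edge at about (425,275). I'll carry on slowly, checking the force.

```bash
python3 -m jog '[{"dx":-0.0005,"dy":-0.003,"dz":0,"wx":0,"wy":0,"wz":0,"grip":1},{"dx":-0.0005,"dy":-0.003,"dz":0,"wx":0,"wy":0,"wz":0,"grip":1},{"dx":-0.0005,"dy":-0.003,"dz":0,"wx":0,"wy":0,"wz":0,"grip":1},{"dx":-0.0005,"dy":-0.003,"dz":0,"wx":0,"wy":0,"wz":0,"grip":1},{"dx":-0.0005,"dy":-0.003,"dz":0,"wx":0,"wy":0,"wz":0,"grip":1},{"dx":-0.0005,"dy":-0.003,"dz":0,"wx":0,"wy":0,"wz":0,"grip":1},{"dx":-0.0005,"dy":-0.003,"dz":0,"wx":0,"wy":0,"wz":0,"grip":1},{"dx":-0.0003,"dy":-0.002,"dz":0,"wx":0,"wy":0,"wz":0,"grip":1}]'
python3 -m jog '[{"dx":-0.00015,"dy":-0.001,"dz":0,"wx":0,"wy":0,"wz":0,"grip":1},{"dx":-0.00015,"dy":-0.001,"dz":0,"wx":0,"wy":0,"wz":0,"grip":1}]'
python3 -m jog '[{"dx":-0.00015,"dy":-0.001,"dz":0,"wx":0,"wy":0,"wz":0,"grip":1},{"dx":-0.00015,"dy":-0.001,"dz":0,"wx":0,"wy":0,"wz":0,"grip":1}]'
```

```text
time_s: 5.45
ee_pos: [481.1, 119.3, 9.0]
ee_rot: [-180.0, 0.0, 80.9]
force: [0.4, 0.1, 0.0]
gripper_width: 0.3
time_s: 5.65
ee_pos: [480.9, 117.5, 9.0]
ee_rot: [180.0, -0.0, 80.9]
force: [-0.2, -0.5, -0.6]
gripper_width: 0.7
time_s: 5.85
ee_pos: [480.6, 115.6, 9.0]
ee_rot: [180.0, -0.0, 81.0]
force: [-0.2, 0.4, 0.2]
gripper_width: 0.6
```

```bash
for i in 1; do
python3 -m jog '[{"dx":-0.00015,"dy":-0.001,"dz":0,"wx":0,"wy":0,"wz":0,"grip":1},{"dx":-0.00015,"dy":-0.001,"dz":0,"wx":0,"wy":0,"wz":0,"grip":1}]' | grep -E "pos|force"
python3 -m jog '[{"dx":-0.00015,"dy":-0.001,"dz":0,"wx":0,"wy":0,"wz":0,"grip":1}]'| grep -E "pos|force"
python3 -m jog '[{"dx":-0.00015,"dy":-0.001,"dz":0,"wx":0,"wy":0,"wz":0,"grip":1}]'| grep -E "pos|force"
done
```

```text
ee_pos: [480.3, 113.6, 9.0]
force: [-0.5, 0.6, -0.7]
ee_pos: [480.2, 112.5, 9.0]
force: [0.7, 0.6, -0.5]
ee_pos: [480.0, 111.5, 9.0]
force: [0.1, 0.6, -0.6]
```

```bash
python3 -m jog '[{"dx":-0.00015,"dy":-0.001,"dz":0,"wx":0,"wy":0,"wz":0,"grip":1}]' | grep -E "pos|force"
python3 -m jog '[{"dx":-0.00015,"dy":-0.001,"dz":0,"wx":0,"wy":0,"wz":0,"grip":1}]'| grep -E "pos|force"
python3 -m jog '[{"dx":-0.00015,"dy":-0.001,"dz":0,"wx":0,"wy":0,"wz":0,"grip":1}]'| grep -E "pos|force"
```

```text
ee_pos: [479.9, 110.5, 9.0]
force: [-0.4, 0.2, -0.2]
ee_pos: [479.7, 109.5, 9.0]
force: [0.3, 0.9, -0.3]
ee_pos: [479.6, 108.5, 9.0]
force: [-0.2, 0.4, -0.8]
```

```bash
python3 -m jog '[{"dx":-0.00015,"dy":-0.001,"dz":0,"wx":0,"wy":0,"wz":0,"grip":1}]' | grep -E "pos|force"
python3 -m jog '[{"dx":-0.00015,"dy":-0.001,"dz":0,"wx":0,"wy":0,"wz":0,"grip":1}]'| grep -E "pos|force"
python3 -m jog '[{"dx":-0.00015,"dy":-0.001,"dz":0,"wx":0,"wy":0,"wz":0,"grip":1}]'| grep -E "pos|force"
```

```text
ee_pos: [479.4, 107.6, 9.0]
force: [-0.5, 0.4, -0.8]
ee_pos: [479.4, 106.7, 9.0]
force: [1.1, 2.0, -0.9]
ee_pos: [479.3, 105.9, 9.0]
force: [-0.0, 3.1, -1.0]
```

```bash
python3 -m jog '[{"dx":0,"dy":0,"dz":0,"wx":0,"wy":0,"wz":0,"grip":1}]' | grep -E "pos|force"
python3 -m jog '[{"dx":-0.0001,"dy":-0.0005,"dz":0,"wx":0,"wy":0,"wz":0,"grip":1}]'| grep -E "pos|force"
python3 -m jog '[{"dx":0,"dy":0,"dz":0,"wx":0,"wy":0,"wz":0,"grip":1}]'| grep -E "pos|force"
```

```text
ee_pos: [479.3, 105.7, 9.0]
force: [-0.0, 2.3, -0.3]
ee_pos: [479.2, 105.4, 9.0]
force: [1.2, 3.6, -0.9]
ee_pos: [479.2, 105.3, 9.0]
force: [0.1, 3.3, -1.4]
```

```bash
python3 -m jog '[{"dx":-0.0001,"dy":-0.0006,"dz":0,"wx":0,"wy":0,"wz":0,"grip":1}]' | grep -E "pos|force"
python3 -m jog '[{"dx":0,"dy":0,"dz":0,"wx":0,"wy":0,"wz":0,"grip":1}]'| grep -E "pos|force"
python3 -m jog '[{"dx":0,"dy":0,"dz":0,"wx":0,"wy":0,"wz":0,"grip":1}]'| grep -E "pos|force"
```

```text
ee_pos: [479.2, 104.9, 9.0]
force: [0.6, 4.5, -1.4]
ee_pos: [479.1, 104.7, 9.0]
force: [0.1, 4.8, -1.3]
ee_pos: [479.1, 104.7, 9.0]
force: [-0.0, 4.9, -0.8]
```

Snug at about 4.9 N, steady. I'll back off, lift and look.

```bash
python3 -m jog '[{"dx":0.0008,"dy":0.005,"dz":0,"wx":0,"wy":0,"wz":0,"grip":1},{"dx":0.0015,"dy":0.01,"dz":0,"wx":0,"wy":0,"wz":0,"grip":1},{"dx":0.003,"dy":0.02,"dz":0,"wx":0,"wy":0,"wz":0,"grip":1},{"dx":0,"dy":0,"dz":0.03,"wx":0,"wy":0,"wz":0,"grip":1},{"dx":0,"dy":0,"dz":0.04,"wx":0,"wy":0,"wz":0,"grip":1},{"dx":0,"dy":0,"dz":0.04,"wx":0,"wy":0,"wz":0,"grip":1},{"dx":0,"dy":0,"dz":0.04,"wx":0,"wy":0,"wz":0,"grip":1},{"dx":0,"dy":0,"dz":0,"wx":0,"wy":0,"wz":0,"grip":1}]'
python3 -c "
from h import *
im,c=snap('top','top4')
a=cv2.resize(im[170:300,210:430,::-1],None,fx=3.6,fy=3.6,interpolation=2);cv2.imwrite('pics/t4.png',a)
im,c=snap('scene','scene4')
cv2.imwrite('pics/s4.png',cv2.resize(im[180:340,220:420,::-1],None,fx=3.6,fy=3.6,interpolation=2))"
```

```text
time_s: 8.25
ee_pos: [487.6, 140.6, 164.5]
ee_rot: [179.4, -0.2, 81.0]
force: [1.0, 0.4, 0.2]
gripper_width: 0.2
```

View pics/t4.png

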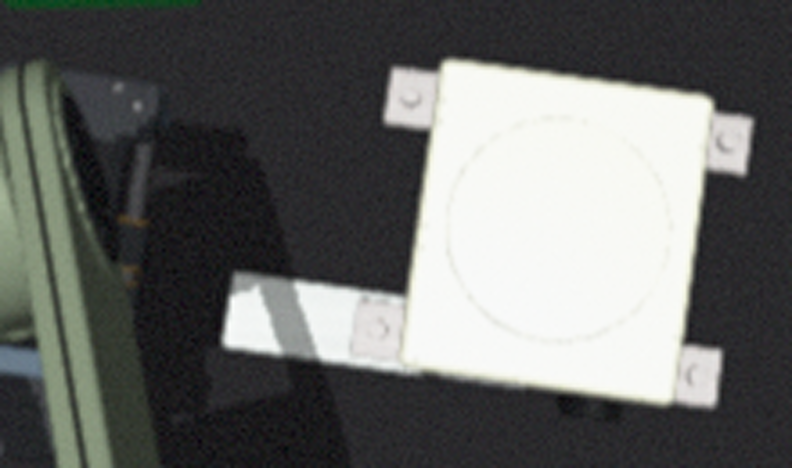

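The stirrer hasn't moved: its corners are at the same pixels as before. The wedge lies straight under the lug at (376,328), with its heel at (228,311). Next I'll go over the corner spot.

```bash
python3 -m jog '[{"dx":-0.0068,"dy":-0.0356,"dz":0,"wx":0,"wy":0,"wz":0,"grip":1},{"dx":-0.0068,"dy":-0.0356,"dz":0,"wx":0,"wy":0,"wz":0,"grip":1},{"dx":-0.0068,"dy":-0.0356,"dz":0,"wx":0,"wy":0,"wz":0,"grip":1},{"dx":-0.0068,"dy":-0.0356,"dz":0,"wx":0,"wy":0,"wz":0,"grip":1},{"dx":-0.0068,"dy":-0.0356,"dz":0,"wx":0,"wy":0,"wz":0,"grip":1},{"dx":0,"dy":0,"dz":-0.03,"wx":0,"wy":0,"wz":0,"grip":1},{"dx":0,"dy":0,"dz":-0.025,"wx":0,"wy":0,"wz":0,"grip":1},{"dx":0,"dy":0,"dz":-0.02,"wx":0,"wy":0,"wz":0,"grip":1},{"dx":0,"dy":0,"dz":0,"wx":0,"wy":0,"wz":0,"grip":1},{"dx":0,"dy":0,"dz":0,"wx":0,"wy":0,"wz":0,"grip":1}]'
python3 -c "
from h import *
im,c=snap('scene','scene5')
cv2.imwrite('pics/s5.png',cv2.resize(im[160:330,210:420,::-1],None,fx=3.5,fy=3.5,interpolation=2))"
```

```text
time_s: 9.35
ee_pos: [449.4, -38.4, 83.1]
ee_rot: [-179.8, 0.0, 81.0]
force: [-0.0, 0.7, 0.4]
gripper_width: 0.2
```

View pics/s5.png

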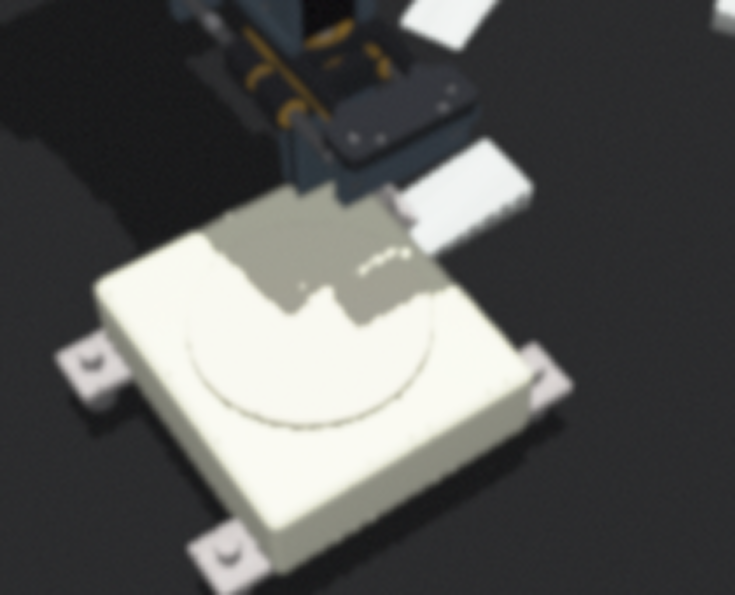

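The fingertips are above the near-left corner at about (320,190). I'll shift 4 mm in x and step down.

```bash
python3 -m jog '[{"dx":0.004,"dy":0.001,"dz":-0.001,"wx":0,"wy":0,"wz":0,"grip":1},{"dx":0,"dy":0,"dz":-0.001,"wx":0,"wy":0,"wz":0,"grip":1}]' | grep -E "pos|force"
python3 -m jog '[{"dx":0,"dy":0,"dz":-0.001,"wx":0,"wy":0,"wz":0,"grip":1}]'| grep -E "pos|force"
python3 -m jog '[{"dx":0,"dy":0,"dz":-0.001,"wx":0,"wy":0,"wz":0,"grip":1}]'| grep -E "pos|force"
python3 -m jog '[{"dx":0,"dy":0,"dz":-0.0005,"wx":0,"wy":0,"wz":0,"grip":1}]'| grep -E "pos|force"
```

```text
ee_pos: [455.6, -37.4, 82.8]
force: [-0.1, 0.0, 0.1]
ee_pos: [454.7, -37.4, 81.4]
force: [-0.4, 0.6, -0.3]
ee_pos: [454.3, -37.4, 80.2]
force: [0.2, 0.1, -0.3]
ee_pos: [454.2, -37.5, 79.5]
force: [-0.6, 0.3, 0.0]
```

```bash
python3 -m jog '[{"dx":0,"dy":0,"dz":-0.0005,"wx":0,"wy":0,"wz":0,"grip":1}]'| grep -E "pos|force"
python3 -m jog '[{"dx":0,"dy":0,"dz":-0.0005,"wx":0,"wy":0,"wz":0,"grip":1}]'| grep -E "pos|force"
python3 -m jog '[{"dx":0,"dy":0,"dz":-0.0005,"wx":0,"wy":0,"wz":0,"grip":1}]'| grep -E "pos|force"
python3 -m jog '[{"dx":0,"dy":0,"dz":0,"wx":0,"wy":0,"wz":0,"grip":1}]'| grep -E "pos|force"
```

```text
ee_pos: [454.2, -37.5, 79.0]
force: [-0.9, 1.0, -1.0]
ee_pos: [454.2, -37.5, 78.5]
force: [-0.3, 0.2, 0.5]
ee_pos: [454.2, -37.5, 78.0]
force: [0.9, -0.6, 0.8]
ee_pos: [454.2, -37.5, 77.9]
force: [0.2, -0.3, 0.3]
```

```bash
python3 -m jog '[{"dx":0,"dy":0,"dz":-0.0004,"wx":0,"wy":0,"wz":0,"grip":1}]'| grep -E "pos|force"
python3 -m jog '[{"dx":0,"dy":0,"dz":-0.0003,"wx":0,"wy":0,"wz":0,"grip":1}]'| grep -E "pos|force"
python3 -m jog '[{"dx":0,"dy":0,"dz":0,"wx":0,"wy":0,"wz":0,"grip":1}]'| grep -E "pos|force"
```

```text
ee_pos: [454.2, -37.5, 77.7]
force: [-1.1, 0.6, 3.7]
ee_pos: [454.2, -37.5, 77.6]
force: [-2.5, -0.3, 6.4]
ee_pos: [454.2, -37.5, 77.6]
force: [-2.3, 0.8, 5.5]
```

```bash
python3 -m jog '[{"dx":0,"dy":0,"dz":-0.0003,"wx":0,"wy":0,"wz":0,"grip":1}]'| grep -E "pos|force"
python3 -m jog '[{"dx":0,"dy":0,"dz":0,"wx":0,"wy":0,"wz":0,"grip":1},{"dx":0,"dy":0,"dz":0,"wx":0,"wy":0,"wz":0,"grip":1}]'| grep -E "pos|force"
python3 -m jog '[{"dx":0,"dy":0,"dz":0,"wx":0,"wy":0,"wz":0,"grip":1},{"dx":0,"dy":0,"dz":0,"wx":0,"wy":0,"wz":0,"grip":1}]'| grep -E "pos|force"
```

```text
ee_pos: [454.2, -37.5, 77.6]
force: [-2.9, 0.0, 9.1]
ee_pos: [454.2, -37.5, 77.6]
force: [-2.5, 1.0, 7.5]
ee_pos: [454.2, -37.5, 77.6]
force: [-2.2, 0.2, 7.3]
```

It held 7.3 to 9.1 N with no drop, so it doesn't rock. Now I'll let go.

```bash
python3 -m jog '[{"dx":0,"dy":0,"dz":0.002,"wx":0,"wy":0,"wz":0,"grip":1},{"dx":0,"dy":0,"dz":0.01,"wx":0,"wy":0,"wz":0,"grip":1},{"dx":0,"dy":0,"dz":0.03,"wx":0,"wy":0,"wz":0,"grip":1},{"dx":0,"dy":0,"dz":0.04,"wx":0,"wy":0,"wz":0,"grip":1},{"dx":0,"dy":0.03,"dz":0.04,"wx":0,"wy":0,"wz":0,"grip":1},{"dx":0,"dy":0.045,"dz":0,"wx":0,"wy":0,"wz":0,"grip":1},{"dx":0,"dy":0.045,"dz":0,"wx":0,"wy":0,"wz":0,"grip":1},{"dx":0,"dy":0.045,"dz":0,"wx":0,"wy":0,"wz":0,"grip":1},{"dx":0,"dy":0,"dz":0,"wx":0,"wy":0,"wz":0,"grip":1},{"dx":0,"dy":0,"dz":0,"wx":0,"wy":0,"wz":0,"grip":1}]'
python3 -c "
from h import *
im,c=snap('top','top6')
b=im[170:300,210:430,::-1];a=cv2.imread('pics/top4.png')[170:300,210:430]
o=np.vstack([cv2.resize(b,None,fx=2.3,fy=2.3,interpolation=2),cv2.resize(cv2.absdiff(a,b),None,fx=2.3,fy=2.3)])
cv2.imwrite('pics/t6.png',o)"
```

```text
time_s: 12.1
ee_pos: [454.0, 128.0, 199.2]
ee_rot: [180.0, 0.0, 81.1]
force: [-0.5, 0.2, -0.3]
gripper_width: 0.5
```

View pics/t6.png

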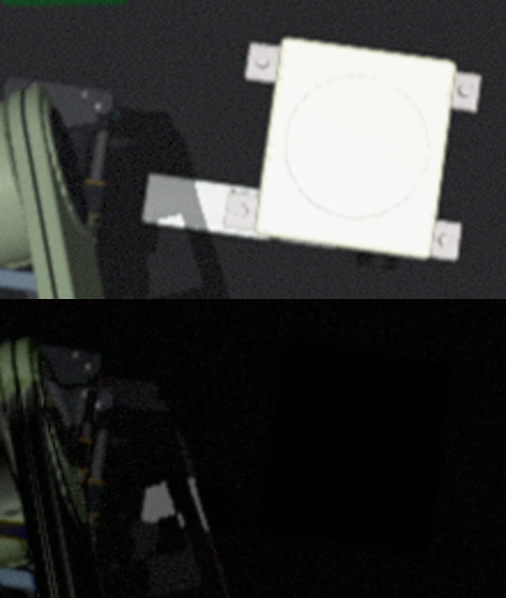

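The difference against the picture before the press shows only the arm and its shadow. The stirrer at (357,147) and the wedge at (195,207) haven't moved, so I'll hand in.

```bash
python3 -c "
from workcell import env
print(env.job_done())"
```

```text
the job is handed in; nothing more can be done
None
```

I pushed the right-most wedge, thin end first, under the near-left foot until it was snug, and the stirrer no longer rocks. I handed the job in at about 12 s; no verdict was reported.

- **Wedge push:** the wedge slid freely until it met the foot. I stopped when the push held steady at about 4.9 N. A top picture taken straight afterwards shows the wedge straight under the lug and the stirrer where it started.
- **Press test:** I pressed the near-left corner and the force peaked at 9.1 N, then held at about 7.4 N. The fingertip height stayed at 77.6 mm throughout the press, so nothing rocked. There was a sideways force of 2 to 3 N, well under the 10 N that could slide the stirrer.
- **After letting go:** comparing the top pictures from before and after the press shows only the arm and its shadow changed. The arm is clear and reads no contact force.

No check failed. The only disagreement was 3 to 4 mm sideways between the wrist and top cameras on the wedge's position. I put this down to a wrist calibration offset, and it was too small to affect the push.

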